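# Raise the drip-bottle stand three clicks and lock it with its cross pin

## Robot

A 6-joint arm with a two-finger parallel gripper is mounted at the origin on the work surface. World frame = base frame: x ahead of the robot, y to its left, z up, the work surface at z = 0. Lengths are in m, angles in rad, forces in N, time in s.
With the tool pointing down it reaches from about 0.35 to 0.775 m from the base axis. Payload 5.5 kg.
Tool frame: the origin (TCP) lies midway between the tips of the shut fingers; the grasp point (between the pads) lies 19 mm behind it; z points along the fingers, y is the line along which they close (so a half turn about z gives the same grasp; the last joint's range is limited). The gripper opens to 85 mm and grips with 20 to 120 N. Pads are 22 mm wide; open, the fingers measure 114 mm over their backs; the gripper's body (76 mm by 85 mm) begins 54 mm behind the grasp point. The pads swing forward as they close: fully open they stand 13 mm farther back than shut.
Start: joints at [-1.26, 0.313, 0.046, 1.304, 0, 1.431], TCP at [0.251, -0.518, 0.231] pointing down, gripper open.
Joint ranges: [-2.76, 2.76], [-0.86, 1.69], [-1.03, 1.26], [-2.2, 2.34], [-1.47, 1.5], [-3.14, 3.14]. Speed limits (rad/s): [2.57, 2.57, 3.14, 3.14, 3.14, 3.14].

## Interface

Orientations are given as a unit quaternion [w, x, y, z].
In Python, from workcell import telemetry, imaging, env gives the robot as it stands. The module is installed in compiled form; this text tells all that it offers.
- The arm moves only by the tool step_arm, never from a script. Its argument "moves" is a list of rows, each a list of 3 entries, a list of its own where there are three numbers: the shift along the tool's x, y, z in mm, then the turn, a rotation vector about the tool's x, y, z in rad, then the finger opening in mm, from 0 to 85.4. A call has 1 to 8 rows; each row is the pose to reach, as a shift and turn from the pose commanded when the call began, along the tool's axes at that moment; what a row does not reach only later rows make up. A row lasts 1/12 s, in which the tool goes at most 41.7 mm and 7.16 degrees, less where a joint would pass 70% of its speed; a pose out of reach is approached as far as the arm can. A call with a gripper value outside its range is refused whole. The fingers move at their own pace and stop on an object; "grip_force" is the grip in N (left out, the last holds). Time passes only in rows, so rows that repeat a pose let the fingers close. It gives the time, the measured TCP pose, the force, the opening and the grip force at its end, in the units of the state.
- telemetry.get_state(): the state, without advancing time (a new reading comes with each control period).
- imaging.read_camera(name): name is "scene" or "top" or "wrist"; returns the picture (480x640x3 uint8, red, green, blue); there is no depth.
- imaging.camera_params(name): a dict with "camera_matrix" (3x3 intrinsics, pixels), "D" ([k1, k2, p1, p2, k3] as OpenCV has them; the pictures are not rectified), "pose" (4x4, takes a point from camera to world coordinates). Camera axes: x right, y up, looking along -z (the intrinsics and any distortion apply to the point x, -y, -z); pixel columns grow to the right and rows downward; lengths in m; the calibration is good to about 2 mm. A picture is of the moment at which its call begins: read the wrist's pose just before it. camera_params takes no time and is no camera call; for the wrist camera it gives the pose at the moment of the call.
- env.hand_in(): hands the job in; it is judged then, once.
The state is a dict: "clock": time; "joint_pos": joint angles; "qvel": joint speeds; "tau": joint torques, N m; "tcp_pos": TCP position; "orientation": TCP orientation; "wrist_force": force on the tool from outside, world axes, zero at the start; "ft_torque": the same for the moment, N m; "finger_gap": finger opening in m; "grip_force": force on a finger pad.
Only numpy, scipy, OpenCV 4.12 (cv2) and the standard library are available. Lean on these libraries where they do the work, as an engineer would, in place of code of your own. Each camera call takes 0.05 s, during which the arm holds its last target. There are 200 camera calls.

## Task

The lubricant drip bottle hangs too low: lift the stand's ratchet column by its black knob, three clicks up from the bottom and no further, and let it settle on its pawl. Then take the long locking pin out of the accessory block, push it through both cheek plates and the column from the side away from the bottle until its handle's shoulder rests on the cheek, and let go. Leave the other things on the bench as they are.

Things in the scene. Friction and masses are not known exactly. Their poses are not given: they have to be found in the camera images.
- stand: Drip-bottle stand, fixed: dark base plate 170 (x) x 160 (y) x 12 mm, a square grey sleeve in its middle (x -20 to 24, y -20 to 20, top at z 130 mm) holding a sliding aluminium column, and on each side an upright steel cheek plate. Origin: centre of the underside, under the column. x away from the robot at yaw 0, +y the side where the pin goes in, -y the bottle's side. The bench in front of it is clear.
- column (a joint): Height of the column in m, 0 at the bottom, where it starts; end stop at 0.078. Lifting takes 4 to 12 N. Some 1 to 2 mm above each of 0.018, 0.036, 0.054 and 0.072 the pawl clicks in under a tooth and the force drops some newtons. Let go, the column sinks onto it, to just that value, and cannot be lowered again; one of its five 12 mm cross holes then stands at the bore, but 4 mm low. 0.30 to 0.48 kg.
- knob_top (a point): Centre of the top face of the black lifting knob on the column: an upright cylinder 30 mm in diameter and 30 mm high with 5 mm of thinner neck below, then the bottle's clamp. Rises with the column; 235 mm over the bench at the bottom.
- bottle_top (a point): Centre of the flat upper end of the white inverted drip bottle (58 mm diameter, 104 mm high) clamped to the column, 88 mm to the stand's -y side of the column's axis and 37 mm lower than the knob's top. Rises with the column. Nothing to do to it.
- pin_mouth (a point): Mouth of the bore in the outer face of the +y cheek (stand x 0, y 38, z 105 mm); axes as the stand's. Cheeks: 34 mm wide, 8 mm thick, top at z 125 mm. The bore, 12 mm in diameter, runs straight along -y through cheek (y 38 to 30), sleeve wall (20 to 11), column (10 to -10), sleeve wall (-11 to -20) and cheek (-30 to -38), with gaps between.
- far_mouth (a point): Where the bore comes out of the outer face of the -y cheek (stand x 0, y -38, z 105 mm); axes as the stand's. As the column's hole rests 4 mm low, the pin's nose can stop against the column's face (nose at stand y 10) and must feel its way a little lower; once it is in, its taper lifts the column: a steady push of 4 to 14 N, raising the pin a little if it binds.
- lock_pin: Long locking pin, 155 mm: steel shaft 10 mm thick, 95 mm long, nose tapered over its last 12 mm to 5 mm; then a black square handle 18 x 18 x 60 mm. 60 to 110 g, centre of mass about 73 mm from the nose. Origin: end of the nose; z from nose to handle, x and y square to the handle's flats. Stands nose down in the block, 50 mm deep. Lying on the bench it rests on nose and shoulder and does not roll.
- pin_tip (a point): End of the locking pin's nose, on its axis.
- pin_shoulder (a point): Centre of the locking pin's shoulder, where the handle's flat end meets the shaft, 95 mm from the nose.
- block: Accessory block, fixed: black, 50 mm (its x) by 150 mm (its y) by 60 mm high, with three upright holes of 12 mm diameter and 50 mm depth in its top, on its y axis at y = -50, 0 and +50 mm. Origin: centre of its underside. Which tool stands in which hole varies.
- short_pin: A shorter pin of the same make in the block (shaft 62 mm, square handle 40 mm, handle's top only 112 mm over the bench against the long pin's 165 mm); not for this stand. Origin at its nose. Leave it.
- tee_key: A steel key with a cross bar 66 mm long and 12 mm thick, in the block, its top 107 mm over the bench. Origin at its nose. Leave it.
- specimen_a: Black mounted specimen, 30 mm diameter, 22 mm high, on the bench beside the stand. Origin: centre of underside. Leave it.
- specimen_b: Amber mounted specimen, 30 mm diameter, 18 mm high, on the bench beside the stand. Origin: centre of underside. Leave it.
- wash_bottle: White bottle, 64 mm diameter, 150 mm high, behind the block. Origin: centre of underside. Leave it.
- beaker: Glass beaker, 70 mm diameter, 90 mm high, behind the block. Origin: centre of underside. Leave it.
- nail_brush: Brush, 170 mm long, lying in front and to the right. Origin: its middle. Leave it.
- holder: Round aluminium specimen holder, 116 mm diameter, 14 mm thick, six black specimens showing in it, lying to the right of the stand. Origin: centre of underside. Leave it.

How it is judged:
On the way:
1. the column has been raised three clicks and let go, resting on its pawl (value of joint column between 0.051 and 0.0585 m and contact force between the fingers and stand below 0.3 N), for 0.2 s.
At the end, for the whole second after the job is handed in: Column at its third click (0.051 to 0.0585 m); locking pin through the whole bore within 4 mm and 0.06 rad of its axis, shoulder within 4 mm of the +y cheek's face, nose at least 15 mm out beyond the -y cheek; pin and column at rest and let go (value of joint column between 0.051 and 0.0585 m and y of pin_tip in the frame of stand below -0.053 m and y of pin_shoulder in the frame of stand between 0.034 and 0.042 m and angle between the z axis of lock_pin and the y axis of stand, either way round below 0.06 rad and x of pin_tip in the frame of stand between -0.004 and 0.004 m and z of pin_tip in the frame of stand between 0.101 and 0.109 m and linear speed of lock_pin below 0.02 m/s and velocity of joint column between -0.02 and 0.02 m/s); the robot touches nothing.
It fails at once if the column is raised to a fourth click (value of joint column above 0.0735 m).
It fails at once if another thing on the bench is pushed or taken more than 30 mm from its place (distance of any of short_pin, tee_key, specimen_a, specimen_b, wash_bottle, beaker, nail_brush, holder from where it was at the start of the episode above 0.03 m).
It also fails if it takes over 72 s, if anything falls off the work surface, if the arm or the gripper's body presses on something with over 40 N, if the wrist force passes 120 N, or if a joint passes its speed limit or range.

## Working session

There is one attempt and no reset: what is moved stays moved. The work goes in short steps, Python scripts to look and compute and a tool call to move; the robot and the scene stay as the last step left them, time stands still between calls to the robot, and variables do not carry over. Pictures are saved under pics/ and viewed, at most 10 in all, crops included, and the job is handed in when it is done.

Besides the shell and the picture viewer there is one more tool, called after "Emit:" as name([rows], argument=value, ...), one row to a line, values as JSON. step_arm: Moves the arm, as the interface text tells. Its arguments: {"type":"object","properties":{"moves":{"type":"array"},"grip_force":{"type":"number"}},"required":["moves"]}

```bash
mkdir -p pics; cat > h.py <<'E'
import numpy as np, cv2
from scipy.spatial.transform import Rotation as R
from workcell import telemetry, imaging, env
def rot(): 
    q=telemetry.get_state()['orientation']; return R.from_quat([q[1],q[2],q[3],q[0]])
def ray(p,uv):
    n=cv2.undistortPoints(np.array([[uv]],float),np.array(p['camera_matrix'],float),np.array(p['D'],float))[0,0]
    T=np.array(p['pose']); d=T[:3,:3]@np.array([n[0],-n[1],-1]); return T[:3,3],d/np.linalg.norm(d)
def onz(p,uv,z):
    o,d=ray(p,uv); return o+d*(z-o[2])/d[2]
def tri(p1,u1,p2,u2):
    o1,d1=ray(p1,u1);o2,d2=ray(p2,u2)
    s=np.linalg.lstsq(np.c_[d1,-d2],o2-o1,rcond=None)[0]
    a=o1+s[0]*d1;b=o2+s[1]*d2; return (a+b)/2,np.linalg.norm(a-b)
def proj(p,X):
    T=np.array(p['pose']); c=T[:3,:3].T@(np.array(X)-T[:3,3])
    return cv2.projectPoints(np.array([[c[0],-c[1],-c[2]]]),np.zeros(3),np.zeros(3),np.array(p['camera_matrix'],float),np.array(p['D'],float))[0][0,0]
def snap(n,f):
    p=imaging.camera_params(n); im=imaging.read_camera(n); cv2.imwrite('pics/'+f,im[:,:,::-1]); return im,p
E
python3 - <<'E'
from h import *
for n in('scene','top'):
    im,p=snap(n,n+'0.png'); print(n,np.round(p['pose'],3).tolist(),np.round(p['camera_matrix'],1).tolist(),p['D'])
s=telemetry.get_state();print(s)
E
```

```text
scene [[-0.415, -0.703, 0.578, 1.401], [0.91, -0.329, 0.253, 0.326], [0.012, 0.631, 0.776, 1.252], [0.0, 0.0, 0.0, 1.0]] [[546.8, 0.0, 324.0], [0.0, 546.8, 231.3], [0.0, 0.0, 1.0]] [-0.15421525  0.          0.          0.          0.        ]
top [[-0.009, 0.988, -0.155, 0.398], [-1.0, -0.013, -0.02, -0.05], [-0.022, 0.155, 0.988, 1.193], [0.0, 0.0, 0.0, 1.0]] [[512.9, 0.0, 312.5], [0.0, 512.9, 236.0], [0.0, 0.0, 1.0]] [0.00764099 0.         0.         0.         0.        ]
{'clock': 0.1, 'joint_pos': array([-1.25961030e+00,  3.13949113e-01,  4.50872159e-02,  1.30358852e+00,
       -5.04740779e-06,  1.43117052e+00]), 'qvel': array([-3.51835351e-04, -2.43657782e-03,  4.02629480e-03, -3.72796576e-05,
       -2.44830086e-03, -7.70100530e-04]), 'tau': array([ 2.39486166e-03, -4.81726205e+01,  2.99243796e+01,  1.27654412e-02,
       -2.04221155e-04, -5.14169528e-06]), 'tcp_pos': array([ 0.25036198, -0.51712976,  0.23048229]), 'orientation': array([-8.23788758e-04,  9.74703130e-01,  2.23501957e-01, -7.33715419e-05]), 'wrist_force': array([-0.52779682, -0.13829296, -0.15999283]), 'ft_torque': array([-0.01309357, -0.00098824, -0.01016938]), 'grip_force': 0.0, 'finger_gap': 0.08542738780912709}
```

View pics/scene0.png

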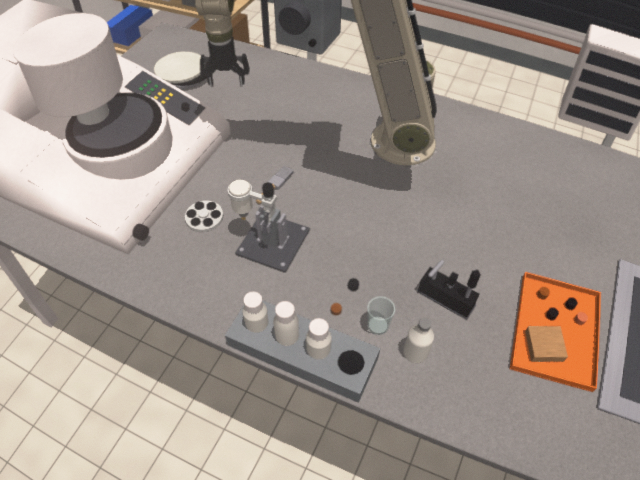

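View pics/top0.png

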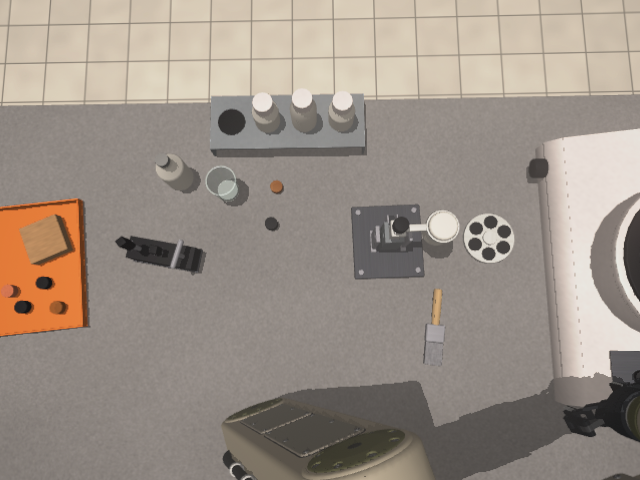

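The scene view shows the stand at (272,243) with its knob at (268,188), and the block at (450,290) with the long pin at (474,278). In the top view the stand is at (388,242), the knob at (400,226), the block at (160,253) and the long pin's top at (123,241). I'll enlarge both regions to pick exact points.

```bash
python3 - <<'E'
from h import *
t=cv2.imread('pics/top0.png');s=cv2.imread('pics/scene0.png')
def c(im,x,y,w,h,k): 
    return cv2.convertScaleAbs(cv2.resize(im[y:y+h,x:x+w],None,fx=k,fy=k,interpolation=cv2.INTER_CUBIC),alpha=1.6,beta=15)
a=np.hstack([c(t,340,195,100,75,4),c(t,110,225,100,75,4)])
b=np.hstack([c(s,225,170,100,75,4),c(s,405,255,100,75,4)])
cv2.imwrite('pics/crop0.png',np.vstack([a,b]))
from workcell import imaging
p=imaging.camera_params('top')
g=cv2.cvtColor(t,cv2.COLOR_BGR2GRAY)
m=((g<85)*255).astype('uint8')
for nm,(x,y,w,h) in dict(stand=(335,190,100,100),block=(105,220,110,65)).items():
    k=np.zeros_like(m);k[y:y+h,x:x+w]=m[y:y+h,x:x+w]
    cs,_=cv2.findContours(k,cv2.RETR_EXTERNAL,cv2.CHAIN_APPROX_NONE);q=max(cs,key=cv2.contourArea)
    r=cv2.minAreaRect(q);B=cv2.boxPoints(r);print(nm,r,B.round(1).tolist())
    z=.012 if nm=='stand' else .06
    W=np.array([onz(p,u,z) for u in B]);print(W.round(4).tolist(),W.mean(0))
E
```

```text
stand ((398.7818908691406, 245.0191650390625), (48.31911087036133, 27.513011932373047), 21.540977478027344) [[371.29998779296875, 248.89999389648438], [381.3999938964844, 223.39999389648438], [426.29998779296875, 241.10000610351562], [416.20001220703125, 266.70001220703125]]
[[0.5514, -0.1619, 0.012], [0.6112, -0.187, 0.012], [0.5681, -0.2895, 0.012], [0.509, -0.2638, 0.012]] [ 0.55994879 -0.22555949  0.012     ]
block ((144.1800079345703, 250.25999450683594), (60.73161315917969, 23.881208419799805), 10.30484676361084) [[112.19999694824219, 256.6000061035156], [116.4000015258789, 233.10000610351562], [176.1999969482422, 243.89999389648438], [171.89999389648438, 267.3999938964844]]
[[0.5351, 0.4218, 0.06], [0.5883, 0.4149, 0.06], [0.5619, 0.2787, 0.06], [0.5091, 0.2866, 0.06]] [0.54860977 0.35051703 0.06      ]
```

View pics/crop0.png

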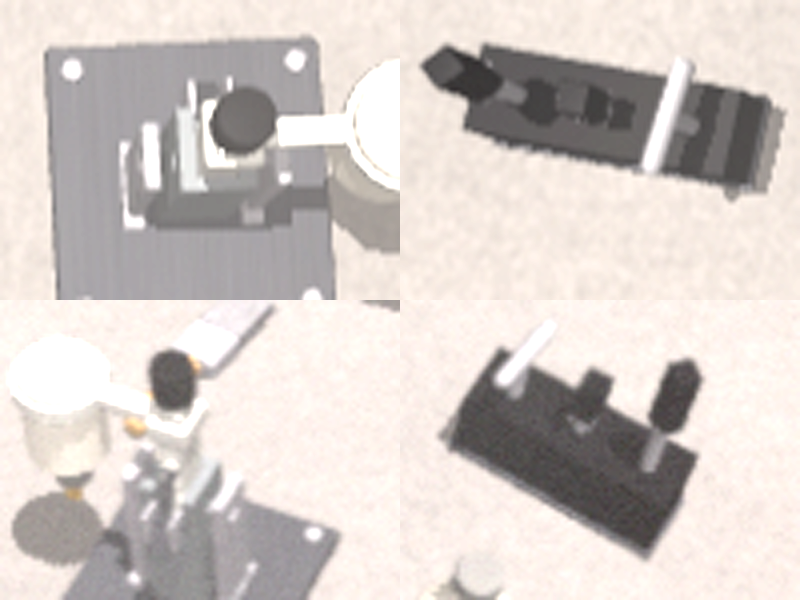

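Enlarged picture: the top view shows the knob top near (401,224), base corners (351,207), (419,204), (424,276), (355,279) and the pin top near (120,241.5). The scene view shows the knob top near (268,185) and the pin top near (476,272).

```bash
python3 - <<'E'
from h import *
p=imaging.camera_params('top');s=imaging.camera_params('scene')
c=[(351.3,207.2),(419.7,204.2),(424,276),(354.5,279)]
W=np.array([onz(p,u,.012) for u in c]);print(W.round(4).tolist(),W.mean(0)); print([np.linalg.norm(W[i]-W[(i+1)%4]).round(4) for i in range(4)])
for a,b in((0,1),(3,2),(0,3),(1,2)): 
    d=W[a]-W[b]; print(np.degrees(np.arctan2(d[1],d[0])).round(2))
K=tri(p,(400.9,223.9),s,(268.1,185.1));print('knob',K,onz(p,(400.9,223.9),.235),onz(s,(268.1,185.1),.235))
K=tri(p,(120,241.4),s,(476,272.2));print('pin',K,onz(p,(120,241.4),.165),onz(s,(476,272.2),.165))
c=[(131.1,235.6),(126.1,256.9),(202,249),(197.7,271)]
B=np.array([onz(p,u,.06) for u in c]);print('blk',B.round(4).tolist(),B.mean(0)); d=B[0]-B[2];print(np.linalg.norm(d),np.degrees(np.arctan2(d[1],d[0])))
u=(B[0]+B[1])/2; a=np.arctan2(d[1],d[0]);print('pin hole from block', u-0.025*np.array([np.cos(a),np.sin(a),0]))
for n,z in(('a',(271,224,.022)),('b',(276,187,.018)),('hold',(490,238,.014)),('bott',(443,226,.198)),('wash',(170,160,.15)),('beaker',(221,182,.05))): print(n,onz(p,z[:2],z[2]).round(3))
st=telemetry.get_state();print(rot().as_matrix().round(3).tolist())
E
```

```text
[[0.6507, -0.1179, 0.012], [0.6556, -0.2779, 0.012], [0.4874, -0.2807, 0.012], [0.4823, -0.1216, 0.012]] [ 0.56901044 -0.19952648  0.012     ]
[np.float64(0.1601), np.float64(0.1682), np.float64(0.1591), np.float64(0.1684)]
91.75
91.85
1.28
0.95
knob (array([ 0.56887054, -0.19746902,  0.23848617]), np.float64(1.8786264782586786e-05)) [ 0.56949004 -0.19799761  0.235     ] [ 0.56600793 -0.19928119  0.235     ]
pin (array([0.55312321, 0.36331572, 0.16633981]), np.float64(0.0005324720826959538)) [0.55340637 0.36358686 0.165     ] [0.55191949 0.36360025 0.165     ]
blk [[0.5821, 0.3814, 0.06], [0.534, 0.3904, 0.06], [0.5497, 0.2204, 0.06], [0.5005, 0.2288, 0.06]] [0.54159264 0.30522475 0.06      ]
0.16424770885880893 78.61374366881442
pin hole from block [0.55313457 0.36138551 0.06      ]
a [0.611 0.07  0.022]
b [0.701 0.059 0.018]
hold [ 0.573 -0.435  0.014]
bott [ 0.571 -0.286  0.198]
wash [0.729 0.271 0.15 ]
beaker [0.706 0.183 0.05 ]
[[0.9, 0.436, -0.001], [0.436, -0.9, 0.002], [0.0, -0.002, -1.0]]
```

```bash
cat >> h.py <<'E'
YAW=np.radians(1.4); S0=np.array([.569,-.199,0]); RS=R.from_euler('z',YAW)
def down(yaw_y): # tool down, tool y at world angle yaw_y
    c,s=np.cos(yaw_y),np.sin(yaw_y); return R.from_matrix(np.array([[-s,c,0],[c,s,0],[0,0,-1]]))if 0 else R.from_matrix(np.array([[s*-1,c,0],[c,s,0],[0,0,-1]]))
def go(pos,Rt=None):
    st=telemetry.get_state();r=rot()
    print('shift mm',(r.inv().apply(np.array(pos)-st['tcp_pos'])*1000).round(1),'rv',(r.inv()*Rt).as_rotvec().round(4) if Rt is not None else '')
E
sed -i 's/return R.from_matrix.*if 0 else /return /' h.py
python3 - <<'E'
from h import *
go([.5685,-.1985,.32],down(YAW))
E
```

```text
shift mm [ 425.2 -148.3  -89.2] rv [-1.3000e-03 -1.1000e-03 -1.1444e+00]
```

Emit:
step_arm([
  [[0, 0, -60], [0, 0, 0], 85],
  [[0, 0, -89], [0, 0, -0.1], 85],
  [[425, -148, -89], [0, 0, -1.144], 85],
  [[425, -148, -89], [0, 0, -1.144], 85],
  [[425, -148, -89], [0, 0, -1.144], 85],
  [[425, -148, -89], [0, 0, -1.144], 85],
  [[425, -148, -89], [0, 0, -1.144], 85],
  [[425, -148, -89], [0, 0, -1.144], 85],
])

```text
clock: 0.77
tcp_pos: [0.4281, -0.3391, 0.3175]
orientation: [-0.0, 0.794, 0.608, -0.0]
wrist_force: [0.0, -0.4, 0.2]
finger_gap: 0.0854
grip_force: 0.0
```

```bash
python3 - <<'E'
from h import *
go([.5685,-.1985,.32],down(YAW))
E
```

```text
shift mm [172.4  98.8  -2.5] rv [-0.0004 -0.0003 -0.2887]
```

Emit:
step_arm([
  [[172, 99, 0], [0, 0, -0.289], 85],
  [[172, 99, 0], [0, 0, -0.289], 85],
  [[172, 99, 0], [0, 0, -0.289], 85],
  [[172, 99, 0], [0, 0, -0.289], 85],
  [[172, 99, 0], [0, 0, -0.289], 85],
  [[172, 99, 0], [0, 0, -0.289], 85],
  [[172, 99, 0], [0, 0, -0.289], 85],
])

```text
clock: 1.35
tcp_pos: [0.5693, -0.1997, 0.3167]
orientation: [-0.001, 0.699, 0.715, -0.0]
wrist_force: [-0.9, -0.8, 0.2]
finger_gap: 0.0849
grip_force: 0.0
```

```bash
python3 - <<'E'
from h import *
go([.5685,-.1985,.207],down(YAW))
im,p=snap('wrist','w0.png'); print(np.round(p['pose'],3).tolist(),p['camera_matrix'])
print('knob exp',proj(p,[.5685,-.1985,.235]),'bottle',proj(p,[.571,-.286,.198]))
E
```

```text
shift mm [  1.1  -0.6 109.7] rv [-0.0016 -0.0005 -0.0018]
[[1.0, -0.022, -0.006, 0.568], [0.023, 0.944, 0.328, -0.116], [-0.001, -0.328, 0.945, 0.459], [0.0, 0.0, 0.0, 1.0]] [[397.60535185   0.         317.2143809 ]
 [  0.         397.60535185 227.53808042]
 [  0.           0.           1.        ]]
knob exp [316.10439974 235.82243932] bottle [317.05748238 326.493482  ]
```

View pics/w0.png

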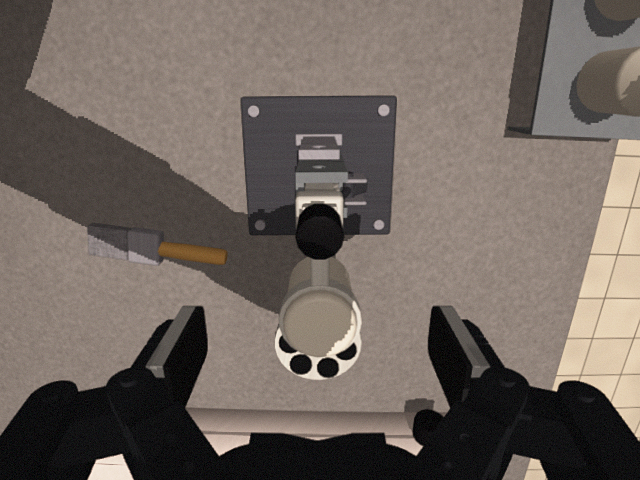

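The wrist view shows the knob top near (320,231), where I expected (316,236), and the base plate's top corners at (242,97) and (396,96). I'll refine from these.

```bash
python3 - <<'E'
from h import *
p=imaging.camera_params('wrist'); im=cv2.imread('pics/w0.png'); g=im.max(2)
k=np.zeros(g.shape,'uint8'); k[200:262,290:350]=(g[200:262,290:350]<22)*255
cs,_=cv2.findContours(k,cv2.RETR_EXTERNAL,cv2.CHAIN_APPROX_NONE);q=max(cs,key=cv2.contourArea)
print(cv2.boundingRect(q),cv2.minEnclosingCircle(q),cv2.fitEllipse(q))
(cu,cv),r=cv2.minEnclosingCircle(q)
for z in(.235,.22): print(onz(p,(cu,cv),z))
B=[]
for u,v in((253,111),(384,110),(260,225),(379,224)):
    w=g[v-9:v+10,u-9:u+10].astype(float); w=np.clip(w-110,0,None); yy,xx=np.mgrid[v-9:v+10,u-9:u+10]
    B.append(onz(p,((w*xx).sum()/w.sum(),(w*yy).sum()/w.sum()),.013))
B=np.array(B);print(B.round(4).tolist(),B.mean(0))
for a,b in((1,0),(3,2),(0,2),(1,3)): d=B[a]-B[b];print(np.linalg.norm(d),np.degrees(np.arctan2(d[1],d[0])))
E
```

```text
(295, 204, 49, 55) ((319.5, 231.0), 27.554590225219727) ((319.5601806640625, 230.42979431152344), (42.0677375793457, 49.5246696472168), 3.188596487045288)
[ 0.56969312 -0.19661708  0.235     ]
[ 0.56987612 -0.20197216  0.22      ]
[[0.4973, -0.1389, 0.013], [0.6384, -0.135, 0.013], [nan, nan, nan], [0.6422, -0.2661, 0.013]] [nan nan nan]
0.14117832611409187 1.6052863848314078
nan nan
nan nan
0.13114921092633003 91.64352266793671<stdin>:11: RuntimeWarning: invalid value encountered in scalar divide
```

Emit:
step_arm([
  [[0, 0, 40], [0, 0, 0], 85],
  [[0, 0, 80], [0, 0, 0], 85],
  [[0, 0, 109], [0, 0, 0], 85],
  [[0, 0, 109], [0, 0, 0], 85],
  [[0, 0, 109], [0, 0, 0], 85],
])

```text
clock: 1.82
tcp_pos: [0.5664, -0.202, 0.2078]
orientation: [-0.002, 0.701, 0.713, -0.001]
wrist_force: [1.2, -0.3, 1.3]
finger_gap: 0.0852
grip_force: 0.0
```

Emit:
step_arm([
  [[0, 0, 0], [0, 0, 0], 25],
  [[0, 0, 0], [0, 0, 0], 20],
  [[0, 0, 0], [0, 0, 0], 20],
  [[0, 0, 0], [0, 0, 0], 20],
  [[0, 0, 0], [0, 0, 0], 20],
  [[0, 0, 0], [0, 0, 0], 20],
], grip_force=60)

```text
clock: 2.32
tcp_pos: [0.5706, -0.2019, 0.211]
orientation: [0.003, 0.7, 0.714, 0.001]
wrist_force: [4.1, 0.8, 5.7]
finger_gap: 0.0287
grip_force: 59.2
```

```bash
python3 -c "
from h import *
s=telemetry.get_state();print(s['tcp_pos'],s['wrist_force'],s['finger_gap'],s['grip_force'])"
```

```text
[ 0.57064281 -0.20192036  0.21099838] [4.05663923 0.79197416 5.70399389] 0.0286961043320067 59.1881400346756
```

Emit:
step_arm([
  [[0, 0, -8], [0, 0, 0], 20],
  [[0, 0, -16], [0, 0, 0], 20],
  [[0, 0, -24], [0, 0, 0], 20],
  [[0, 0, -30], [0, 0, 0], 20],
  [[0, 0, -36], [0, 0, 0], 20],
  [[0, 0, -42], [0, 0, 0], 20],
  [[0, 0, -48], [0, 0, 0], 20],
  [[0, 0, -50], [0, 0, 0], 20],
])

```text
clock: 2.98
tcp_pos: [0.5705, -0.2018, 0.2582]
orientation: [0.001, 0.7, 0.714, 0.001]
wrist_force: [9.2, -3.0, -10.1]
finger_gap: 0.0281
grip_force: 62.2
```

Emit:
step_arm([
  [[0, 0, -3], [0, 0, 0], 20],
  [[0, 0, -5], [0, 0, 0], 20],
  [[0, 0, -5], [0, 0, 0], 20],
])

```text
clock: 3.23
tcp_pos: [0.5705, -0.2019, 0.2634]
orientation: [0.001, 0.7, 0.714, 0.001]
wrist_force: [7.6, -1.3, -4.6]
finger_gap: 0.028
grip_force: 62.8
```

Emit:
step_arm([
  [[0, 0, -2], [0, 0, 0], 20],
  [[0, 0, -2], [0, 0, 0], 20],
])

```text
clock: 3.4
tcp_pos: [0.5706, -0.2019, 0.2657]
orientation: [0.002, 0.7, 0.714, 0.001]
wrist_force: [7.6, -1.9, -4.0]
finger_gap: 0.0285
grip_force: 62.9
```

Emit:
step_arm([
  [[0, 0, -2], [0, 0, 0], 20],
  [[0, 0, -2], [0, 0, 0], 20],
])

```text
clock: 3.57
tcp_pos: [0.5706, -0.2019, 0.2674]
orientation: [0.001, 0.7, 0.714, 0.001]
wrist_force: [7.9, -1.0, -5.5]
finger_gap: 0.0284
grip_force: 62.5
```

Emit:
step_arm([
  [[0, 0, -2], [0, 0, 0], 20],
  [[0, 0, -2], [0, 0, 0], 20],
])

```text
clock: 3.73
tcp_pos: [0.5705, -0.2019, 0.2691]
orientation: [0.001, 0.7, 0.714, 0.001]
wrist_force: [8.4, -1.2, -6.7]
finger_gap: 0.0281
grip_force: 62.3
```

Emit:
step_arm([
  [[0, 0, 2], [0, 0, 0], 20],
  [[0, 0, 4], [0, 0, 0], 20],
  [[0, 0, 4], [0, 0, 0], 20],
])

```text
clock: 3.98
tcp_pos: [0.5705, -0.2019, 0.2654]
orientation: [0.002, 0.7, 0.714, 0.001]
wrist_force: [7.2, -2.3, -4.0]
finger_gap: 0.0281
grip_force: 62.9
```

Emit:
step_arm([
  [[0, 0, 3], [0, 0, 0], 20],
  [[0, 0, 3], [0, 0, 0], 20],
])

```text
clock: 4.15
tcp_pos: [0.5706, -0.2019, 0.2646]
orientation: [0.003, 0.7, 0.714, 0.001]
wrist_force: [5.2, -0.2, 4.5]
finger_gap: 0.0284
grip_force: 63.8
```

Emit:
step_arm([
  [[0, 0, 0], [0, 0, 0], 85],
  [[0, 0, 0], [0, 0, 0], 85],
  [[0, 0, 0], [0, 0, 0], 85],
  [[0, 0, 0], [0, 0, 0], 85],
  [[0, 0, -40], [0, 0, 0], 85],
  [[0, 0, -80], [0, 0, 0], 85],
  [[0, 0, -110], [0, 0, 0], 85],
  [[0, 0, -110], [0, 0, 0], 85],
])

```text
clock: 4.82
tcp_pos: [0.5693, -0.2019, 0.3796]
orientation: [0.005, 0.7, 0.714, 0.001]
wrist_force: [-1.3, 0.1, 0.7]
finger_gap: 0.0847
grip_force: 0.0
```

```bash
python3 - <<'E'
from h import *
s=telemetry.get_state();print(s['joint_pos'].round(3),s['wrist_force'])
go([.553,.345,.37],down(YAW))
a=imaging.read_camera('scene');p=imaging.camera_params('scene')
cv2.imwrite('pics/s1.png',a[:,:,::-1])
g=cv2.cvtColor(a,cv2.COLOR_RGB2GRAY)
for h in(.235,.253,.271,.289): print(h,proj(p,[.5706,-.2,h]))
print([(v,int(g[v,264:278].min())) for v in range(155,200,2)])
E
```

```text
[-0.474  0.386  0.513  1.688 -0.     1.078] [-1.33854025  0.0523719   0.6840318 ]
shift mm [547.2  -6.1   7. ] rv [ 0.0081  0.0047 -0.0056]
0.235 [267.00694573 186.18260385]
0.253 [266.53458225 181.28363077]
0.271 [266.05440356 176.28925436]
0.289 [265.56626518 171.1970752 ]
[(155, 143), (157, 143), (159, 143), (161, 142), (163, 141), (165, 143), (167, 94), (169, 48), (171, 47), (173, 48), (175, 45), (177, 42), (179, 43), (181, 43), (183, 96), (185, 102), (187, 94), (189, 85), (191, 85), (193, 84), (195, 87), (197, 87), (199, 85)]
```

Emit:
step_arm([
  [[547, -6, 0], [0.008, 0, 0], 70],
  [[547, -6, 0], [0.008, 0, 0], 70],
  [[547, -6, 0], [0.008, 0, 0], 70],
  [[547, -6, 0], [0.008, 0, 0], 70],
  [[547, -6, 0], [0.008, 0, 0], 70],
  [[547, -6, 0], [0.008, 0, 0], 70],
  [[547, -6, 0], [0.008, 0, 0], 70],
  [[547, -6, 0], [0.008, 0, 0], 70],
])

```text
clock: 5.53
tcp_pos: [0.5575, 0.1337, 0.3715]
orientation: [-0.003, 0.7, 0.714, -0.004]
wrist_force: [1.3, 0.2, 1.2]
finger_gap: 0.0702
grip_force: 0.0
```

```bash
python3 - <<'E'
from h import *
go([.553,.345,.37],down(YAW))
E
```

```text
shift mm [211.4  -0.5   1.4] rv [-0.0102  0.0004 -0.0056]
```

Emit:
step_arm([
  [[211, 0, 1], [-0.008, 0, -0.006], 70],
  [[211, 0, 1], [-0.008, 0, -0.006], 70],
  [[211, 0, 1], [-0.008, 0, -0.006], 70],
  [[211, 0, 1], [-0.008, 0, -0.006], 70],
  [[211, 0, 1], [-0.008, 0, -0.006], 70],
  [[211, 0, 1], [-0.008, 0, -0.006], 70],
  [[211, 0, 1], [-0.008, 0, -0.006], 70],
])

```text
clock: 6.12
tcp_pos: [0.5535, 0.3453, 0.3689]
orientation: [-0.001, 0.697, 0.717, -0.002]
wrist_force: [0.4, -1.2, 0.4]
finger_gap: 0.0699
grip_force: 0.0
```

```bash
python3 - <<'E'
from h import *
im,p=snap('wrist','w1.png'); np.save('w1pose.npy',p['pose']); u,v=proj(p,[.5533,.363,.165]);print(u,v,telemetry.get_state()['tcp_pos'],telemetry.get_state()['joint_pos'].round(3))
x,y=int(u)-80,max(0,int(v)-60)
c=im[y:y+120,x:x+160,::-1]; print(x,y)
cv2.imwrite('pics/w1c.png',cv2.convertScaleAbs(cv2.resize(c,None,fx=5,fy=5,interpolation=cv2.INTER_CUBIC),alpha=2,beta=20))
E
```

```text
318.4564175801721 169.25042524211713 [0.55388459 0.34355507 0.36969354] [ 4.320e-01  5.130e-01  6.870e-01  1.748e+00 -1.000e-03  1.976e+00]
238 109
```

View pics/w1c.png

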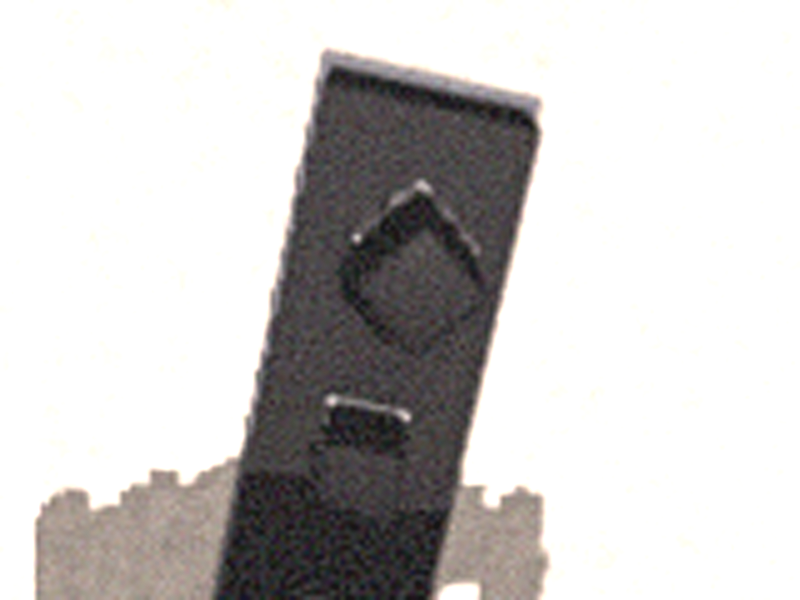

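The crop shows the long pin's square top as a diamond. Its centre is at crop (420,287), with corners near (425,222), (487,288), (414,352) and (355,283). The block lies 11° off.

```bash
python3 - <<'E'
from h import *
p=imaging.camera_params('wrist'); p['pose']=np.load('w1pose.npy')
f=lambda a:(238+(a[0]+.5)/5-.5,109+(a[1]+.5)/5-.5)
C=np.array([onz(p,f(a),.165) for a in((425,222),(487,288),(414,352),(355,283))]);print(C.round(4).tolist(),C.mean(0))
for i in range(4): d=C[(i+1)%4]-C[i];print(np.linalg.norm(d).round(4),np.degrees(np.arctan2(d[1],d[0])).round(1))
bl=[onz(p,f(a),.06) for a in((327,60),(540,105))];print(bl)
E
```

```text
[[0.5565, 0.3773, 0.165], [0.5677, 0.3661, 0.165], [0.5553, 0.3543, 0.165], [0.5446, 0.3663, 0.165]] [0.55600073 0.36603555 0.165     ]
0.0159 -44.9
0.0171 -136.4
0.0161 131.8
0.0162 42.8
[array([0.53515369, 0.39646903, 0.06      ]), array([0.58259894, 0.38816201, 0.06      ])]
```

```bash
cat >> h.py <<'E'
YAW=np.radians(1.55); TH=np.radians(35); HA=np.radians(43.3); PIN=np.array([.555,.365])
def Rg():
    h=np.array([np.cos(HA),np.sin(HA),0]);Z=np.array([0,0,1.])
    z=np.cos(TH)*h-np.sin(TH)*Z; x=np.sin(TH)*h+np.cos(TH)*Z
    return R.from_matrix(np.c_[x,np.cross(z,x),z])
def Rf(dn=0.):
    n=RS.apply([0,-1,0]);Z=np.array([0,0,1.])
    z=np.sin(TH)*n-np.cos(TH)*Z; x=-np.cos(TH)*n-np.sin(TH)*Z
    return R.from_matrix(np.c_[x,np.cross(z,x),z])
def gp(back): 
    r=Rg(); return np.r_[PIN,.140]+r.as_matrix()[:,2]*(.019-back)
E
python3 - <<'E'
from h import *
go(gp(.15),Rg()); print(gp(.15),gp(0)); print((Rg()*0.5) if 0 else Rg().as_matrix().round(2).tolist(), Rf().as_matrix().round(2).tolist())
E
```

```text
shift mm [-49.7 -77.9 154.9] rv [-0.4054  0.9037  0.7744]
[0.47690349 0.29140557 0.21513851] [0.56632697 0.375674   0.12910205]
[[0.42, 0.69, 0.6], [0.39, -0.73, 0.56], [0.82, -0.0, -0.57]] [[-0.02, 1.0, 0.01], [0.82, 0.02, -0.57], [-0.57, 0.0, -0.82]]
```

Emit:
step_arm([
  [[-50, -78, 155], [-0.405, 0.904, 0.774], 50],
  [[-50, -78, 155], [-0.405, 0.904, 0.774], 50],
  [[-50, -78, 155], [-0.405, 0.904, 0.774], 50],
  [[-50, -78, 155], [-0.405, 0.904, 0.774], 50],
  [[-50, -78, 155], [-0.405, 0.904, 0.774], 50],
  [[-50, -78, 155], [-0.405, 0.904, 0.774], 50],
  [[-50, -78, 155], [-0.405, 0.904, 0.774], 50],
  [[-50, -78, 155], [-0.405, 0.904, 0.774], 50],
])

```text
clock: 6.83
tcp_pos: [0.4738, 0.2877, 0.2128]
orientation: [-0.112, 0.817, 0.492, 0.28]
wrist_force: [1.0, 0.5, -0.1]
finger_gap: 0.0501
grip_force: 0.0
```

```bash
python3 - <<'E'
from h import *
go(gp(.1),Rg());print(telemetry.get_state()['joint_pos'].round(3))
E
```

```text
shift mm [20.4 10.5 47.5] rv [-0.147   0.3361  0.2789]
[ 0.184 -0.101 -0.65   0.543  0.398  2.339]
```

Emit:
step_arm([
  [[20, 10, 48], [-0.147, 0.336, 0.279], 50],
  [[20, 10, 48], [-0.147, 0.336, 0.279], 50],
  [[20, 10, 48], [-0.147, 0.336, 0.279], 50],
  [[20, 10, 48], [-0.147, 0.336, 0.279], 50],
  [[20, 10, 48], [-0.147, 0.336, 0.279], 50],
  [[20, 10, 48], [-0.147, 0.336, 0.279], 50],
])

```text
clock: 7.33
tcp_pos: [0.5104, 0.3211, 0.1902]
orientation: [-0.169, 0.823, 0.329, 0.431]
wrist_force: [0.3, 1.6, 1.1]
finger_gap: 0.0496
grip_force: 0.0
```

```bash
python3 - <<'E'
from h import *
go(gp(0),Rg());print(telemetry.get_state()['joint_pos'].round(3))
im,p=snap('wrist','w2.png'); print(proj(p,np.r_[PIN,.165]),proj(p,np.r_[PIN,.105]))
E
```

```text
shift mm [-5.6 -1.5 99. ] rv [ 0.0009 -0.0038  0.0066]
[ 0.21  -0.073 -1.021 -0.266  0.44   2.801]
[314.19679017 221.71625772] [314.14972905 275.15716024]
```

View pics/w2.png

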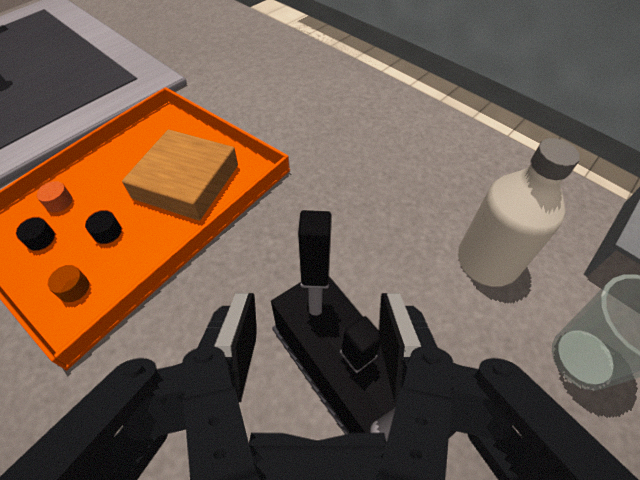

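The wrist view shows the long pin at column 315, centred between the pads with a single face showing, so the yaw matches. The short pin at (360,345) stands below the fingers' path.

Emit:
step_arm([
  [[-2, -1, 35], [0, 0, 0], 50],
  [[-5, -1, 70], [0, 0, 0], 50],
  [[-5, -1, 99], [0, 0, 0], 50],
  [[-5, -1, 99], [0, 0, 0], 50],
  [[-5, -1, 99], [0, 0, 0], 50],
])

```text
clock: 7.8
tcp_pos: [0.5659, 0.3768, 0.1262]
orientation: [-0.17, 0.824, 0.331, 0.428]
wrist_force: [0.1, 0.1, 0.1]
finger_gap: 0.05
grip_force: 0.0
```

Emit:
step_arm([
  [[0, 0, 0], [0, 0, 0], 10],
  [[0, 0, 0], [0, 0, 0], 10],
  [[0, 0, 0], [0, 0, 0], 10],
  [[0, 0, 0], [0, 0, 0], 10],
  [[0, 0, 0], [0, 0, 0], 10],
], grip_force=110)

```text
clock: 8.22
tcp_pos: [0.5665, 0.3771, 0.1305]
orientation: [-0.17, 0.822, 0.331, 0.431]
wrist_force: [-2.0, -3.5, 3.8]
finger_gap: 0.0163
grip_force: 107.2
```

```bash
python3 - <<'E'
from h import *
s=telemetry.get_state();print(s['tcp_pos'],gp(0),s['wrist_force'],s['finger_gap'],s['grip_force'],s['ft_torque'])
r=rot();print((s['tcp_pos']-r.as_matrix()[:,2]*.019).round(4),(r.inv()*Rg()).as_rotvec())
print('up in tool',r.inv().apply([0,0,100]))
E
```

```text
[0.56652181 0.37708641 0.13054146] [0.56632697 0.375674   0.12910205] [-1.95927207 -3.45671009  3.8087258 ] 0.01627773547594613 107.17060446739197 [-0.69395723  0.57631337 -0.10853195]
[0.5552 0.3664 0.1414] [-0.00169084 -0.00320843  0.00830974]
up in tool [ 82.09638316   0.58469006 -57.09502614]
```

Emit:
step_arm([
  [[8, 0, -6], [0, 0, 0], 10],
  [[25, 0, -17], [0, 0, 0], 10],
  [[49, 0, -34], [0, 0, 0], 10],
  [[74, 0, -51], [0, 0, 0], 10],
  [[99, 1, -69], [0, 0, 0], 10],
  [[99, 1, -69], [0, 0, 0], 10],
])

```text
clock: 8.72
tcp_pos: [0.5697, 0.3785, 0.2599]
orientation: [-0.17, 0.819, 0.331, 0.436]
wrist_force: [1.5, 0.8, 0.5]
finger_gap: 0.0166
grip_force: 108.2
```

```bash
python3 - <<'E'
from h import *
s=telemetry.get_state();print(s['joint_pos'].round(3),s['tcp_pos'],s['wrist_force'],s['finger_gap'])
go([.48,.20,.26]); go([.45,.1,.26],Rf())
r=rot();u=r.as_matrix()
# pin tip estimate assuming axis: grasp 35mm+ above shoulder
im,p=snap('wrist','w3.png')
E
```

```text
[ 0.309 -0.031 -0.78  -0.103  0.366  2.866] [0.56972832 0.37846622 0.25994707] [1.5046089  0.82083562 0.53198314] 0.01657837607243659
shift mm [-106.3   66.9 -155.3] rv 
shift mm [-157.8  118.5 -230.1] rv [ 0.1768 -1.4799 -0.9033]
```

View pics/w3.png

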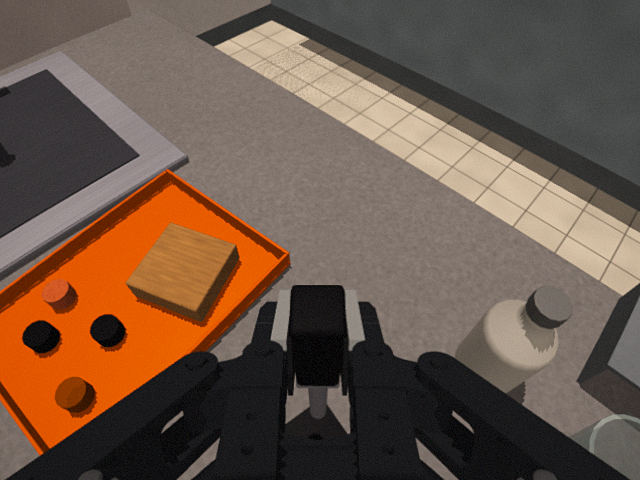

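The wrist view shows the handle held square between the pads, with its shaft below and clear of the block. Next I swing it to horizontal.

```bash
python3 - <<'E'
from h import *
go([.52,.17,.30],Rf())
r=R.from_quat([.822,.331,.431,-.17]); t=r.inv().apply(np.array([.555,.3655,.010])-np.array([.5665,.3771,.1305])); n=r.inv().apply([0,0,-1.]); print('tip in tool',t,'n',n)
E
```

```text
shift mm [ -66.1  117.1 -171.6] rv [ 0.1738 -1.4771 -0.904 ]
tip in tool [-0.10827216 -0.00026047  0.0553546 ] n [-0.82118119 -0.00584255  0.57063764]
```

Emit:
step_arm([
  [[-66, 117, -172], [0.174, -1.477, -0.904], 10],
  [[-66, 117, -172], [0.174, -1.477, -0.904], 10],
  [[-66, 117, -172], [0.174, -1.477, -0.904], 10],
  [[-66, 117, -172], [0.174, -1.477, -0.904], 10],
  [[-66, 117, -172], [0.174, -1.477, -0.904], 10],
  [[-66, 117, -172], [0.174, -1.477, -0.904], 10],
  [[-66, 117, -172], [0.174, -1.477, -0.904], 10],
  [[-66, 117, -172], [0.174, -1.477, -0.904], 10],
])

```text
clock: 9.43
tcp_pos: [0.5184, 0.1657, 0.2957]
orientation: [0.032, 0.819, 0.561, 0.111]
wrist_force: [1.5, 0.2, -1.8]
finger_gap: 0.0162
grip_force: 108.4
```

```bash
cat >> h.py <<'E'
T_TIP=np.array([-.1083,-.0003,.0554]); N_T=np.array([-.8212,-.0058,.5706])
def tip():
    s=telemetry.get_state();return s['tcp_pos']+rot().apply(T_TIP),rot().apply(N_T)
def Rfin(): # Rf corrected so that N_T maps to -y of stand
    v=Rf().apply(N_T); n=R.from_euler('z',YAW).apply([0,-1,0]); return R.align_vectors([n],[v])[0]*Rf()
def gotip(p,Rt): # bring tip to world p
    go(np.array(p)-Rt.apply(T_TIP),Rt)
def stand(x,y,z,o=(.5706,-.2)): return np.r_[o,0]+R.from_euler('z',YAW).apply([x,y,z])
E
python3 - <<'E'
from h import *
s=telemetry.get_state();print(s['joint_pos'].round(3),s['finger_gap'],tip())
gotip(stand(0,.10,.16),Rfin())
E
```

```text
[ 0.138  0.047 -0.152  1.144  0.042  2.084] 0.016220488972912072 (array([0.49277366, 0.06939919, 0.22589889]), array([-0.16458259, -0.71772852, -0.67658391]))
shift mm [-141.    68.4  147.4] rv [ 0.0779 -0.7065 -0.4532]
```

Emit:
step_arm([
  [[-141, 68, 147], [0.078, -0.706, -0.453], 10],
  [[-141, 68, 147], [0.078, -0.706, -0.453], 10],
  [[-141, 68, 147], [0.078, -0.706, -0.453], 10],
  [[-141, 68, 147], [0.078, -0.706, -0.453], 10],
  [[-141, 68, 147], [0.078, -0.706, -0.453], 10],
  [[-141, 68, 147], [0.078, -0.706, -0.453], 10],
  [[-141, 68, 147], [0.078, -0.706, -0.453], 10],
  [[-141, 68, 147], [0.078, -0.706, -0.453], 10],
])

```text
clock: 10.1
tcp_pos: [0.5618, 0.0262, 0.1369]
orientation: [0.211, 0.661, 0.689, -0.209]
wrist_force: [0.0, 0.6, -0.6]
finger_gap: 0.0165
grip_force: 108.2
```

```bash
python3 - <<'E'
from h import *
s=telemetry.get_state();print(s['joint_pos'].round(3),s['finger_gap'],tip())
gotip(stand(0,.10,.16),Rfin())
tp,n=tip()
ims=[]
for c in('top','scene','wrist'):
    im,p=snap(c,c+'4.png'); u=proj(p,tp);print(c,u,'mouth',proj(p,stand(0,.038,.105)),'shoulder',proj(p,tp-.095*n),'handle end',proj(p,tp-.155*n))
    if c=='wrist': ims.append(cv2.resize(im[:,:,::-1],(400,300)));continue
    w=np.array(u+proj(p,stand(0,.038,.105)))/2; x,y=int(w[0])-50,int(w[1])-37; print(x,y)
    ims.append(cv2.convertScaleAbs(cv2.resize(im[y:y+75,x:x+100,::-1],(400,300),interpolation=cv2.INTER_CUBIC),alpha=1.6,beta=15))
ims.append(np.zeros((300,400,3),'uint8'))
cv2.imwrite('pics/c4.png',np.vstack([np.hstack(ims[:2]),np.hstack(ims[2:])]))
E
```

```text
[ 0.203  0.456 -0.116  1.12  -0.593  1.77 ] 0.016528143122941152 (array([ 0.56631969, -0.09431162,  0.15279784]), array([ 0.03283698, -0.99944797, -0.00359573]))
shift mm [-8.7  2.1 -2.3] rv [-0.0045 -0.0036  0.0102]
top [344.29107173 233.22257603] mouth [375.03340909 234.88697218] shoulder [298.04570402 235.29053212] handle end [268.88659085 236.59435295]
309 197
scene [305.1872274  219.00685995] mouth [282.63140124 223.15882124] shoulder [338.66502244 229.91509845] handle end [360.34184454 236.98237726]
243 184
wrist [315.06478997 407.23525306] mouth [316.60003233 365.5430544 ] shoulder [314.8818273  360.44724698] handle end [314.6553835  300.62610579]
```

View pics/c4.png

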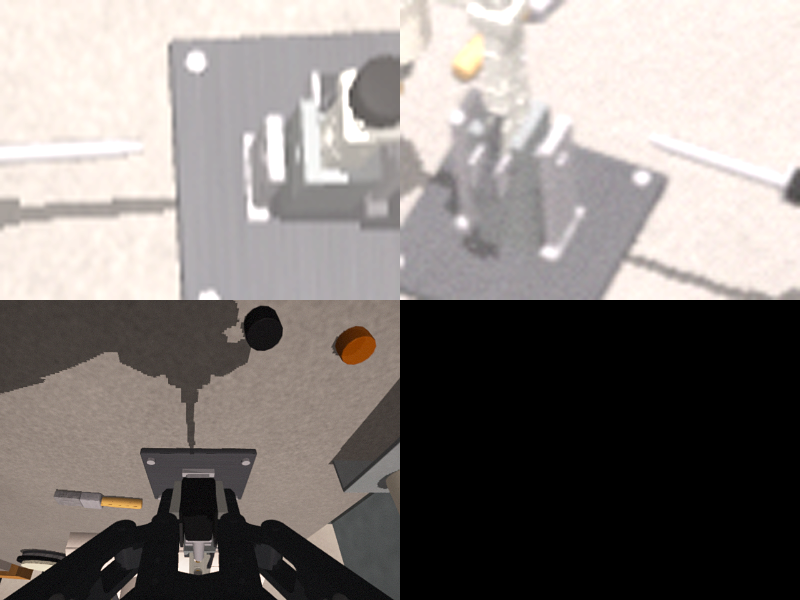

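The crops put the tip at top (344.4,233.6) and scene (306,218.6). That is within 1 px of the predictions, so the held-pin model is good. I'll check the shaft's angle and the cheek top (top-view crop, (275,148)) numerically.

```bash
python3 - <<'E'
from h import *
tp,n=tip()
p=imaging.camera_params('top');s=imaging.camera_params('scene')
for x in(-.017,.017): print('cheek pred',[proj(p,stand(x,y,.125)).round(1) for y in(.03,.038)],[proj(s,stand(x,y,.125)).round(1) for y in(.03,.038)])
print('seen top', (309+np.array([268,283])/4).round(1),(197+np.array([115,180])/4).round(1))
print('plane from seen', onz(p,(377.8,233.8),.125), stand(0,.034,.125))
def axis(name,cam):
    g=cv2.imread('pics/%s4.png'%name).astype(float).mean(2); pts=[]
    for d in np.arange(.02,.085,.004):
        c=proj(cam,tp-d*n); c2=proj(cam,tp-(d+.01)*n); t=(c2-c)/np.linalg.norm(c2-c); q=np.array([-t[1],t[0]])
        k=np.arange(-6,6.01,.1); S=c+k[:,None]*q
        v=cv2.remap(g.astype('f4'),S[:,0].astype('f4')[None],S[:,1].astype('f4')[None],cv2.INTER_LINEAR)[0]
        b=np.median(v); w=np.clip(v-b-.35*(v.max()-b),0,None); w[abs(k)>4]=0
        pts.append((d,(w*k).sum()/w.sum()))
    pts=np.array(pts);f=np.polyfit(pts[:,0],pts[:,1],1);print(name,pts[:,1].round(2),'slope px/m',f[0],'at tip',f[1],'mm/px',1000*.01/np.linalg.norm(c2-c),q)
axis('top',p);axis('scene',s)
E
```

```text
cheek pred [array([380.2, 241.2]), array([376.4, 241.4])] [array([282.4, 213.2]), array([285. , 214.1])]
cheek pred [array([379.3, 225.3]), array([375.5, 225.4])] [array([276.9, 221.9]), array([279.5, 222.8])]
seen top [376.  379.8] [225.8 242. ]
plane from seen [ 0.56866193 -0.1658265   0.125     ] [ 0.56968032 -0.16601244  0.125     ]
top [-0.71 -0.76 -0.73 -0.71 -0.73 -0.79 -0.84 -0.93 -0.98 -0.92 -1.   -0.99
 -0.95 -0.98 -1.   -1.06 -1.13] slope px/m -6.252787596745264 at tip -0.5694794079978776 mm/px 2.0459249598293785 [-0.0409121  -0.99916275]
scene [-0.99 -0.98 -1.03 -1.   -1.02 -0.95 -0.98 -0.93 -0.96 -0.85 -0.97 -1.01
 -0.86 -0.89 -0.9  -1.03 -0.99] slope px/m 0.955246871828621 at tip -1.01115733842266 mm/px 2.657374266852459 [-0.3095597   0.95088001]
```

```bash
cat >> h.py <<'E'
T_TIP=np.array([-.1083,0,.0554]); N_T=np.array([-.821,0,.571])
def st():
    s=telemetry.get_state();t,n=tip();r=R.from_euler('z',YAW)
    print('tip stand mm',(r.inv().apply(t-np.array([.5706,-.2,0]))*1000).round(1),'n',r.inv().apply(n).round(3),'F',s['wrist_force'].round(1),'tq',s['ft_torque'].round(2),'clk',s['clock'])
E
python3 - <<'E'
from h import *
st();gotip(stand(0,.055,.1045),Rfin())
print('tool comps of stand -y, +z, +x per 10mm',[rot().inv().apply(v).round(2) for v in (RS.apply([0,-10,0]),[0,0,10],[10,0,0])])
E
```

```text
tip stand mm [  0.3 105.  156.8] n [ 0.008 -1.    -0.008] F [-0.2 -0.2 -0.8] tq [0.61 0.03 0.01] clk 10.25
shift mm [-11.3   0.2  72.3] rv [ 0.0055 -0.0083  0.0065]
tool comps of stand -y, +z, +x per 10mm [array([-8.26, -0.11,  5.64]), array([-5.64,  0.01, -8.26]), array([-0.29,  9.99,  0.21])]
```

Emit:
step_arm([
  [[-4, 0, 30], [0.0, -0.004, 0.006], 10],
  [[-8, 0, 55], [0.0055, -0.008, 0.0065], 10],
  [[-11, 0, 72], [0.0055, -0.008, 0.0065], 10],
  [[-11, 0, 72], [0.0055, -0.008, 0.0065], 10],
  [[-11, 0, 72], [0.0055, -0.008, 0.0065], 10],
  [[-11, 0, 72], [0.0055, -0.008, 0.0065], 10],
])

```text
clock: 10.75
tcp_pos: [0.5665, -0.0245, 0.0907]
orientation: [0.216, 0.666, 0.683, -0.208]
wrist_force: [0.1, -0.1, -0.2]
finger_gap: 0.0168
grip_force: 108.2
```

```bash
python3 - <<'E'
from h import *
st();gotip(stand(0,.025,.105),Rfin())
tp,n=tip()
for c in('top','scene'):
    im,p=snap(c,c+'5.png'); g=im.mean(2)
    print(c,proj(p,tp),proj(p,stand(0,.038,.105)))
E
```

```text
tip stand mm [  0.5  55.  107.1] n [-0.001 -1.     0.001] F [ 0.1 -0.1 -0.2] tq [ 0.64 -0.03  0.01] clk 10.75
shift mm [-23.4  -0.6  18.8] rv [ 0.0022  0.0005 -0.0023]
top [367.17190725 234.80370349] [375.03340909 234.88697218]
scene [288.12458277 224.71225247] [282.63140124 223.15882124]
```

Emit:
step_arm([
  [[1, -0.5, 2], [0, 0, 0], 10],
  [[-7, -0.5, 8], [0, 0, 0], 10],
  [[-15, -0.5, 13], [0, 0, 0], 10],
  [[-23, -0.5, 19], [0, 0, 0], 10],
  [[-23, -0.5, 19], [0, 0, 0], 10],
])

```text
clock: 11.27
tcp_pos: [0.5659, -0.0563, 0.0867]
orientation: [0.215, 0.666, 0.683, -0.209]
wrist_force: [-1.2, -0.1, -1.4]
finger_gap: 0.0164
grip_force: 108.3
```

```bash
python3 - <<'E'
from h import *
st();gotip(stand(0,.012,.1045),Rfin())
E
```

```text
tip stand mm [ -1.   23.3 103.3] n [-0.002 -1.     0.002] F [-1.2 -0.1 -1.4] tq [0.71 0.07 0.03] clk 11.2667
shift mm [-10.1   0.8   5.3] rv [-0.0007  0.0021 -0.0016]
```

Emit:
step_arm([
  [[-5, 0.5, 3], [0, 0, 0], 10],
  [[-10, 0.5, 6], [0, 0, 0], 10],
  [[-12, 0.5, 8], [0, 0, 0], 10],
  [[-12, 0.5, 8], [0, 0, 0], 10],
])

```text
clock: 11.6
tcp_pos: [0.5669, -0.0693, 0.0868]
orientation: [0.215, 0.666, 0.683, -0.209]
wrist_force: [-1.1, 0.5, -0.1]
finger_gap: 0.0166
grip_force: 108.3
```

Emit:
step_arm([
  [[-4, 0, 3], [0, 0, 0], 10],
  [[-8, 0, 5.5], [0, 0, 0], 10],
  [[-8, 0, 5.5], [0, 0, 0], 10],
])

```text
clock: 11.85
tcp_pos: [0.5672, -0.0783, 0.0869]
orientation: [0.215, 0.665, 0.684, -0.209]
wrist_force: [-0.0, 0.6, -0.8]
finger_gap: 0.0166
grip_force: 108.3
```

```bash
python3 - <<'E'
from h import *
st();gotip(stand(0,-.01,.1045),Rfin())
E
```

```text
tip stand mm [ -0.    1.2 103.4] n [ 0.001 -1.     0.001] F [-0.   0.6 -0.8] tq [0.99 0.09 0.02] clk 11.85
shift mm [-9.9  0.1  5.4] rv [0.0004 0.0008 0.0006]
```

Emit:
step_arm([
  [[-5, 0, 2.5], [0, 0, 0], 10],
  [[-9, 0, 5], [0, 0, 0], 10],
  [[-13, 0, 7.5], [0, 0, 0], 10],
  [[-13, 0, 7.5], [0, 0, 0], 10],
])

```text
clock: 12.18
tcp_pos: [0.5674, -0.0923, 0.0876]
orientation: [0.214, 0.665, 0.684, -0.208]
wrist_force: [0.5, 3.0, -3.1]
finger_gap: 0.0167
grip_force: 108.5
```

```bash
python3 - <<'E'
from h import *
st()
E
```

```text
tip stand mm [-1.000e-01 -1.280e+01  1.038e+02] n [ 0.001 -1.    -0.001] F [ 0.5  3.  -3.1] tq [1.81 0.02 0.06] clk 12.1833
```

Emit:
step_arm([
  [[-5, 0, 2], [0, 0, 0], 10],
  [[-9, 0, 5], [0, 0, 0], 10],
  [[-13, 0, 7.5], [0, 0, 0], 10],
  [[-17, 0, 10.5], [0, 0, 0], 10],
  [[-17, 0, 10.5], [0, 0, 0], 10],
])

```text
clock: 12.6
tcp_pos: [0.5679, -0.1123, 0.0881]
orientation: [0.213, 0.665, 0.685, -0.208]
wrist_force: [0.9, 3.3, -5.7]
finger_gap: 0.0165
grip_force: 108.2
```

```bash
python3 - <<'E'
from h import *
st()
E
```

```text
tip stand mm [ -0.2 -32.8 104.2] n [ 0.001 -1.    -0.002] F [ 0.9  3.3 -5.7] tq [ 2.25 -0.16  0.3 ] clk 12.6
```

Emit:
step_arm([
  [[-4, 0, 2.2], [0, 0, 0], 10],
  [[-8, 0, 5], [0, 0, 0], 10],
  [[-12.5, 0, 8], [0, 0, 0], 10],
  [[-12.5, 0, 8], [0, 0, 0], 10],
])

```text
clock: 12.93
tcp_pos: [0.5681, -0.1273, 0.0883]
orientation: [0.213, 0.665, 0.684, -0.209]
wrist_force: [2.7, 2.6, -8.9]
finger_gap: 0.0162
grip_force: 107.9
```

```bash
python3 - <<'E'
from h import *
st()
E
```

```text
tip stand mm [ -0.4 -47.9 104.5] n [ 0.001 -1.    -0.002] F [ 2.7  2.6 -8.9] tq [ 2.52 -0.34  0.45] clk 12.9333
```

Emit:
step_arm([
  [[-3, -0.3, 2.6], [0, 0, 0], 10],
  [[-5.5, -0.3, 4.5], [0, 0, 0], 10],
  [[-5.5, -0.3, 4.5], [0, 0, 0], 10],
])

```text
clock: 13.18
tcp_pos: [0.5684, -0.1342, 0.0882]
orientation: [0.214, 0.665, 0.684, -0.208]
wrist_force: [2.5, 5.0, -7.5]
finger_gap: 0.0164
grip_force: 108.2
```

Emit:
step_arm([
  [[-2, 0, 1.4], [0, 0, 0], 10],
  [[-2, 0, 1.4], [0, 0, 0], 10],
])

```text
clock: 13.35
tcp_pos: [0.5684, -0.1361, 0.0882]
orientation: [0.214, 0.665, 0.685, -0.208]
wrist_force: [1.7, 6.9, -7.0]
finger_gap: 0.0165
grip_force: 108.8
```

Emit:
step_arm([
  [[-1.6, 0, 1.1], [0, 0, 0], 10],
  [[-1.6, 0, 1.1], [0, 0, 0], 10],
])

```text
clock: 13.52
tcp_pos: [0.5685, -0.1362, 0.0882]
orientation: [0.213, 0.665, 0.686, -0.207]
wrist_force: [-1.2, 17.4, -2.1]
finger_gap: 0.0166
grip_force: 110.0
```

```bash
python3 - <<'E'
from h import *
st()
E
```

```text
tip stand mm [  0.  -56.8 103.9] n [ 0.004 -1.    -0.005] F [-1.2 17.4 -2.1] tq [ 3.77  0.14 -0.04] clk 13.5167
```

The shoulder is on the cheek: force jumped to 17 N with the tip at y −57 mm. I'll relax, release and back off.

Emit:
step_arm([
  [[1, 0, -0.7], [0, 0, 0], 10],
  [[1, 0, -0.7], [0, 0, 0], 60],
  [[1, 0, -0.7], [0, 0, 0], 60],
  [[1, 0, -0.7], [0, 0, 0], 60],
  [[1, 0, -0.7], [0, 0, 0], 60],
  [[1, 0, -0.7], [0, 0, 0], 60],
], grip_force=20)

```text
clock: 14.02
tcp_pos: [0.5689, -0.1389, 0.0899]
orientation: [0.215, 0.666, 0.683, -0.209]
wrist_force: [-0.7, -0.2, 0.3]
finger_gap: 0.0597
grip_force: 0.0
```

Emit:
step_arm([
  [[1, 0, -30], [0, 0, 0], 60],
  [[1, 0, -65], [0, 0, 0], 60],
  [[1, 0, -100], [0, 0, 0], 60],
  [[1, 0, -135], [0, 0, 0], 60],
  [[1, 0, -160], [0, 0, 0], 60],
  [[1, 0, -160], [0, 0, 0], 60],
])

```text
clock: 14.52
tcp_pos: [0.5687, -0.044, 0.2255]
orientation: [0.218, 0.665, 0.684, -0.206]
wrist_force: [0.8, -0.2, 0.0]
finger_gap: 0.0598
grip_force: 0.0
```

```bash
python3 - <<'E'
from h import *
s=telemetry.get_state();print(s['tcp_pos'],s['wrist_force'],s['finger_gap'])
ims=[]
for c in('top','scene','wrist'):
    im,p=snap(c,c+'6.png')
    print(c,'tip',proj(p,stand(0,-.057,.105)),'mouth',proj(p,stand(0,.038,.105)),'end',proj(p,stand(0,.098,.105)),'knob',proj(p,stand(0,0,.289)))
    if c=='wrist': ims.append(cv2.resize(im[:,:,::-1],(400,300)));continue
    w=proj(p,stand(0,.03,.105)); x,y=int(w[0])-50,int(w[1])-37; print(x,y)
    ims.append(cv2.convertScaleAbs(cv2.resize(im[y:y+75,x:x+100,::-1],(400,300),interpolation=cv2.INTER_CUBIC),alpha=1.6,beta=15))
ims.append(np.zeros((300,400,3),'uint8'))
cv2.imwrite('pics/c6.png',np.vstack([np.hstack(ims[:2]),np.hstack(ims[2:])]))
E
```

```text
[ 0.5687233 -0.0440491  0.2254647] [ 0.82398907 -0.20612164  0.04738682] 0.059762465994750484
top tip [419.52667131 233.1310406 ] mouth [375.03340909 234.88697218] end [347.00834376 235.99306286] knob [406.48768392 217.8927458 ]
328 197
scene tip [251.88254466 212.71418719] mouth [282.63140124 223.15882124] end [302.61186993 229.94220785] knob [265.56626518 171.1970752 ]
229 185
wrist tip [316.07243853 290.15514736] mouth [315.97810743 236.78828683] end [315.89370476 187.66726066] knob [316.3387243  506.26737599]
```

View pics/c6.png

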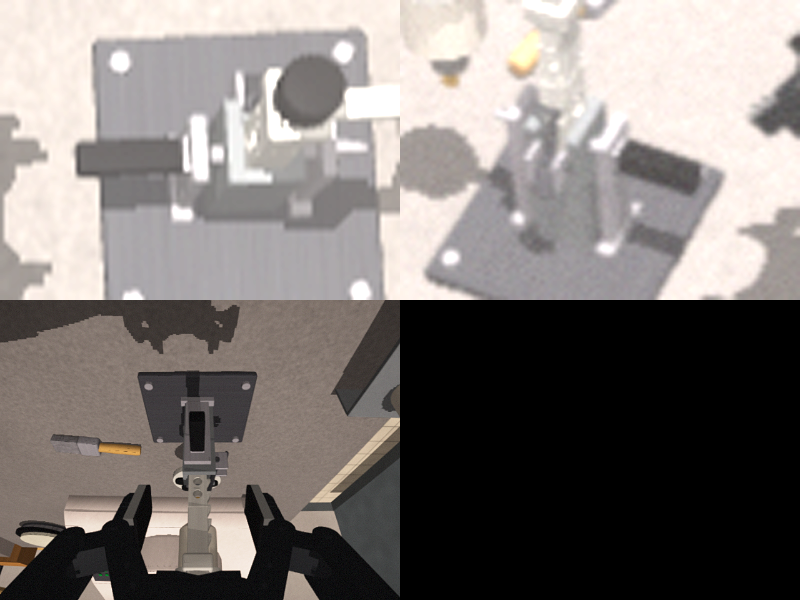

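The crops show the handle flush against the +y cheek. Its end is at top (347.4,236), against a predicted (347.0,236.0), with the nose out on the far side and the gripper clear. I'm handing in.

```bash
python3 -c "
from h import *
print(env.hand_in())"
```

```text
the job is handed in; nothing more can be done
None
```

I raised the column to its third click and left it resting on its pawl, pushed the locking pin in until its shoulder met the cheek, then let go and backed the gripper clear. The job was handed in at about 14.7 s, and the interface gave no verdict.

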